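# Shut the red air valve under the sliding cover

## Task

Shut off the red branch of the air manifold on the bench: with the fingertips push the white cover along the box, without lifting it, until it stands against the stop at the far end of the closed half and the valve bay is open, then push the red lever round clockwise until it is fully shut. Leave the cover there, the blue valve open and the things lying about where they are.

Things in the scene. Friction and masses are not known exactly. Their poses are not given: they have to be found in the camera images.
- manifold: Grey sheet-metal air manifold box, fixed to the bench, 150 (x) x 412 (y) x 58 mm high. Origin: centre of its underside on the bench; y runs along its length, z up; the -x long side carries two couplers. Half at +y: open valve bay; half at -y: closed deck. Behind the back wall (x 75 to 122) a low brass inlet at y = 100 and a pressure gauge, 80 mm high, at y = -150.
- bay (a point): Centre of the open-topped valve bay at rim height (58 mm above the bench), manifold y = 100 mm; axes like the manifold's. Inside the bay is 142 (x) x 203 mm (y), walls 4 mm. The header block along its back, from manifold x = 39 mm, is only 30 mm high.
- far_stop (a point): Top middle of the stop lip at the deck's end, manifold y = -206 mm (its inner face); it stands 7 mm above the deck. The deck is flush with the bay's rim, 58 mm above the bench. A like lip stands at the bay's end, y = +206 mm.
- cover: Loose white steel cover, 159 (x) x 198 (y) x 3 mm, about 0.55 kg, on the rim; 11 mm flanges outside the long walls (2 mm play each side) let it slide along the box's y only. Axes like the manifold's; origin: centre of its underside. It starts over the bay, at manifold y = 84 to 104 mm; against the far stop its origin is at y = -107 mm. Sliding takes 2 to 6 N.
- cover_handle (a point): Middle of the cover's black bar handle, 30 mm above the cover's underside (about 88 mm above the bench), at the cover's centre. The bar, 10 mm thick and 100 mm long, runs across the box (along x) on two posts 9 mm thick at x = -40 and +40 mm; between the posts there are 22 mm free below it.
- red_lever (a joint): Quarter-turn lever of the red valve, rad. 0: open, lever pointing to the manifold's -x, across the box. Grows clockwise seen from above; pi/2: fully shut against its stop, lever pointing along the manifold's +y. Starts between 0 and 0.3. It stays where it is left; turning takes about 0.12 N m.
- red_pivot (a point): On the red lever's pivot axis at mid-height of the lever, 45 mm above the bench; axes like the manifold's. It is in one of two places in the bay, manifold x = 15 mm, y = 58 or 138 mm; the blue valve is in the other. The red ring on this valve's coupler outside the -x wall shows from the start which one it is.
- red_grip (a point): Point on the centre line of the red lever's plastic-dipped grip, 42 mm from its pivot. The grip is red, 14 mm wide, 10 mm high (40 to 50 mm above the bench) and reaches from 12 to 60 mm from the pivot. Below it the brass valve body and pipe reach up to 32 mm.
- blue_lever (a joint): Lever of the blue valve, same make and sense. Starts open, between 0 and 0.1; to be left open.
- blue_grip (a point): Point on the centre line of the blue lever's grip, 42 mm from its pivot, 45 mm above the bench.
- oil_bottle: Bystander: green oil bottle, 38 mm wide, 89 mm high, standing just behind the box. Origin under its centre.
- mag_tray: Bystander: round steel tray, 103 mm wide, 20 mm high, behind the box. Origin under its centre.
- tape_roll: Bystander: yellow roll of tape, 100 mm wide, 19 mm high, behind the box. Origin under its centre.
- hex_keys: Bystander: red hex key set, 27 x 100 x 20 mm, behind the box. Origin under its centre.
- marker: Bystander: white and red marker pen, 125 mm long, 14 mm thick, lying in front of the deck. Origin under its centre.
- sleeve_0: Bystander: turned steel sleeve, 25 mm wide, 30 mm high, standing in front of the box. Origin under its centre.
- white_nut: Bystander: white plastic collar nut, 51 x 55 x 36 mm, beyond the left end of the box. Origin under its centre.
- spindle (a point): Fixed equipment to keep clear of, right of the box: the torque arm's spindle, a column about 100 mm thick that hangs over the bench with its nose about 0.1 m up; this point is on its axis, 0.15 m above the bench. Nearer the robot, right of the box, stands a fixed clamping fixture under 0.15 m high.

How it is judged:
On the way, in this order (a step that is already met when the one before it is completed fails the run):
1. the cover stands slid off the valve bay, lying flat on the deck, the red lever not yet shut (y of cover in the frame of manifold below -0.09 m and height (world z) of cover below 0.062 m and value of joint red_lever below 0.5 rad), for 0.2 s.
2. the red lever is fully shut while the cover stays aside (value of joint red_lever above 1.45 rad and y of cover in the frame of manifold below -0.09 m), for 0.2 s.
At the end, for the whole second after the job is handed in: The red lever is fully shut (within 7 degrees of its stop), the blue lever still open (less than 14 degrees from where open is), the cover lies flat and at rest on the deck, within 17 mm of the far stop (all of step 2 and value of joint blue_lever below 0.25 rad and height (world z) of cover between 0.054 and 0.062 m and angle between cover's own z axis and vertical below 0.05 rad and angle between the y axis of cover and the y axis of manifold, either way round below 0.06 rad and linear speed of cover below 0.01 m/s); the robot touches nothing.
It fails at once if the cover is lifted or tipped off its slide (height (world z) of cover above 0.068 m or angle between cover's own z axis and vertical above 0.1 rad).
It fails at once if the blue lever is pushed towards shut (value of joint blue_lever above 0.4 rad).
It fails at once if a thing lying about is displaced, lifted or knocked over (distance of any of oil_bottle, mag_tray, tape_roll, hex_keys, marker, sleeve_0, white_nut from where it was at the start of the episode above 0.03 m or angle between oil_bottle's own z axis and vertical above 0.5 rad).
It also fails if it takes over 51 s, if anything falls off the work surface, if the arm or the gripper's body presses on something with over 40 N, if the wrist force passes 120 N, or if a joint passes its speed limit or range.

## Robot

A 6-joint arm with a two-finger parallel gripper is mounted at the origin on a cart in front of the work surface, level with it; the furniture and walls round the work are solid. World frame = base frame: x ahead of the robot, y to its left, z up, the work surface at z = 0. Lengths are in m, angles in rad, forces in N, time in s.
With the tool pointing down it reaches from about 0.35 to 0.975 m from the base axis. Payload 4.9 kg.
Tool frame: the origin (TCP) lies midway between the tips of the shut fingers; the grasp point (between the pads) lies 19 mm behind it; z points along the fingers, y is the line along which they close (so a half turn about z gives the same grasp; the last joint's range is limited). The gripper opens to 85 mm and grips with 20 to 120 N. Pads are 22 mm wide; open, the fingers measure 114 mm over their backs; the gripper's body (76 mm by 85 mm) begins 54 mm behind the grasp point. The pads swing forward as they close: fully open they stand 13 mm farther back than shut.
Start: joints at [1.116, 0.053, 1.613, -0, 1.476, -0.119], TCP at [0.206, 0.59, 0.231] pointing down, gripper open.
Joint ranges: [-3.01, 3.01], [-1.01, 2.22], [0.06, 2.58], [-1.02, 4.17], [0.09, 2.62], [-3.14, 3.14]. Speed limits (rad/s): [2.57, 2.57, 3.14, 3.14, 3.14, 3.14].

## Interface

Orientations are given as a rotation vector (axis times angle).
In Python, from station import ctrl, optics, job gives the robot as it stands.
- The arm moves only by the shell command python3 -m jog 'ROWS' [OPENING] [FORCE]. ROWS is JSON, a list of rows, each a list of 2 entries, a list of its own where there are three numbers: the shift along the tool's x, y, z in m, then the turn, a rotation vector about the tool's x, y, z in rad. A call has 1 to 5 rows; each row is the pose to reach, as a shift and turn from the pose commanded when the call began, along the tool's axes at that moment; what a row does not reach only later rows make up. A row lasts 1/10 s, in which the tool goes at most 50 mm and 8.59 degrees, less where a joint would pass 70% of its speed; a pose out of reach is approached as far as the arm can. A call with a gripper value outside its range is refused whole. OPENING is the opening, from 0 (shut) to 1 (fully open), set as the call begins (- or left out, the last holds). The fingers move at their own pace and stop on an object; FORCE is the grip in N (left out, the last holds). Time passes only in rows, so rows that repeat a pose let the fingers close. It gives the time, the measured TCP pose, the force, the opening and the grip force at its end, in the units of the state.
- ctrl.get_obs(): the state, without advancing time (a new reading comes with each control period).
- optics.get_image(name): name is "scene" or "side" or "wrist"; returns a dict with "image" (480x640x3 uint8, blue, green, red), "fx", "fy", "cx", "cy" (pixels), "rvec" (rotation vector, rad) and "tvec" (3), from world to camera coordinates, as OpenCV has them; the wrist camera has in their place "mount" (4x4, takes a point from camera to tool coordinates, whose origin is the TCP and whose axes are the flange's). Camera axes: x right, y down, z forward; pixel columns grow to the right and rows downward; lengths in m; the calibration is good to about 2 mm. A picture is of the moment at which its call begins: read the wrist's pose just before it. There is no depth.
- job.finish_job(): hands the job in; it is judged then, once.
The state is a dict: "t": time; "q": joint angles; "dq": joint speeds; "effort": joint torques, N m; "tool_pos": TCP position; "tool_rot": TCP orientation; "contact_force": force on the tool from outside, world axes, zero at the start; "wrist_torque": the same for the moment, N m; "opening": finger opening in m; "grip_force": force on a finger pad.
Only numpy, scipy, OpenCV 4.12 (cv2) and the standard library are available. Lean on these libraries where they do the work, as an engineer would, in place of code of your own. Each camera call takes 0.05 s, during which the arm holds its last target. There are 200 camera calls.

## Working session

There is one attempt and no reset: what is moved stays moved. The work goes in short steps, Python scripts to look and compute and a shell command to move; the robot and the scene stay as the last step left them, time stands still between calls to the robot, and variables do not carry over. Pictures are saved under pics/ and viewed, at most 10 in all, crops included, and the job is handed in when it is done.

```bash
mkdir -p pics
cat > h.py <<'E'
import numpy as np, cv2
from scipy.spatial.transform import Rotation as R
from station import ctrl, optics, job
def cam(name):
    o=ctrl.get_obs(); d=optics.get_image(name)
    K=np.array([[d['fx'],0,d['cx']],[0,d['fy'],d['cy']],[0,0,1.]])
    if 'mount' in d:
        M=np.eye(4);M[:3,:3]=R.from_rotvec(o['tool_rot']).as_matrix();M[:3,3]=o['tool_pos']
        T=M@np.array(d['mount'])
    else:
        T=np.eye(4);Rm=R.from_rotvec(np.ravel(d['rvec'])).as_matrix();T[:3,:3]=Rm.T;T[:3,3]=-Rm.T@np.ravel(d['tvec'])
    return d['image'],K,T
def ray(K,T,u,v,z):
    r=T[:3,:3]@np.linalg.inv(K)@np.array([u,v,1.]); c=T[:3,3]
    return c+r*(z-c[2])/r[2]
def proj(K,T,p):
    q=K@(np.linalg.inv(T)@np.append(p,1))[:3]; return q[:2]/q[2]
E
python3 - <<'E'
from h import *
import pickle
D={}
for n in('scene','side','wrist'):
    D[n]=cam(n); cv2.imwrite(f'pics/{n}0.png',D[n][0]); print(n,D[n][2].round(3).tolist(),D[n][1][0,0])
pickle.dump(D,open('d0.pkl','wb'))
o=ctrl.get_obs();print(o['t'],o['tool_pos'],o['tool_rot'],R.from_rotvec(o['tool_rot']).as_matrix().round(3).tolist(),o['contact_force'])
E
```

```text
scene [[0.763, -0.5, 0.41, 0.164], [-0.647, -0.582, 0.494, -0.375], [-0.008, -0.642, -0.767, 0.843], [0.0, 0.0, 0.0, 1.0]] 484.55070345636574
side [[0.982, -0.083, 0.173, 0.338], [-0.191, -0.507, 0.84, -0.999], [0.018, -0.858, -0.514, 0.764], [0.0, 0.0, 0.0, 1.0]] 481.06265284345113
wrist [[0.329, 0.909, 0.257, 0.139], [0.944, -0.316, -0.092, 0.613], [-0.003, 0.273, -0.962, 0.374], [0.0, 0.0, 0.0, 1.0]] 429.59570657251766
0.15 [0.20573122 0.58964945 0.23031241] [-5.24861208e-01 -3.09696223e+00  2.47054448e-03] [[-0.944, 0.329, -0.001], [0.329, 0.944, -0.001], [0.0, -0.002, -1.0]] [0.28196567 0.2862352  0.36136756]
```

View pics/scene0.png

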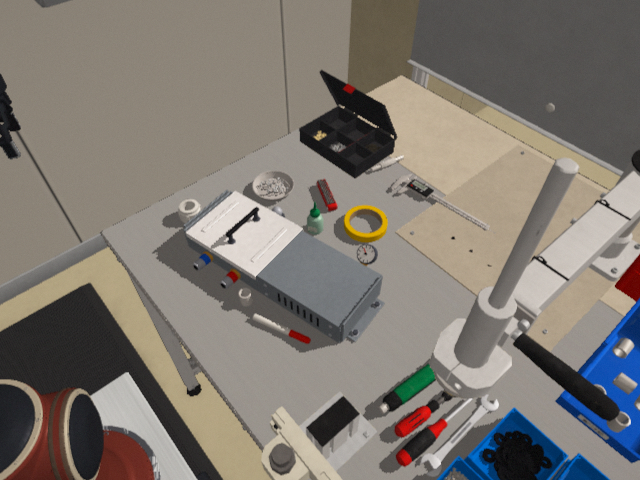

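View pics/side0.png

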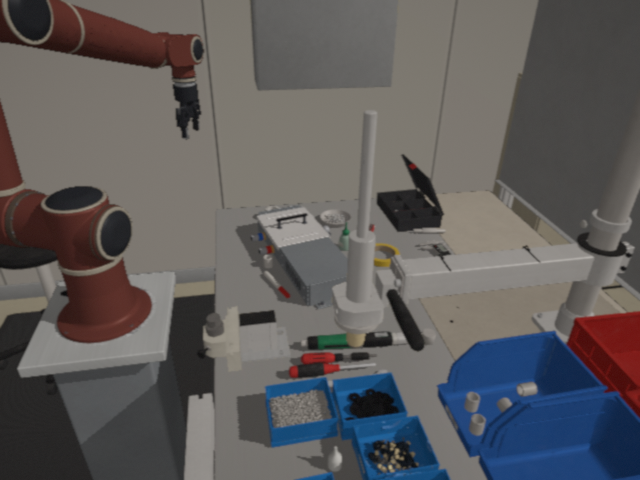

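The red ring is on the right-hand coupler at about (230,280), next to the deck, and the blue one is at (202,262). So red is at manifold y=58. I'll enlarge this area.

```bash
python3 -c "
import cv2
im=cv2.imread('pics/scene0.png')[170:350,170:400]
cv2.imwrite('pics/c1.png',cv2.resize(im,None,fx=3.3,fy=3.3,interpolation=cv2.INTER_CUBIC))"
```

```text
(no output)
```

View pics/c1.png

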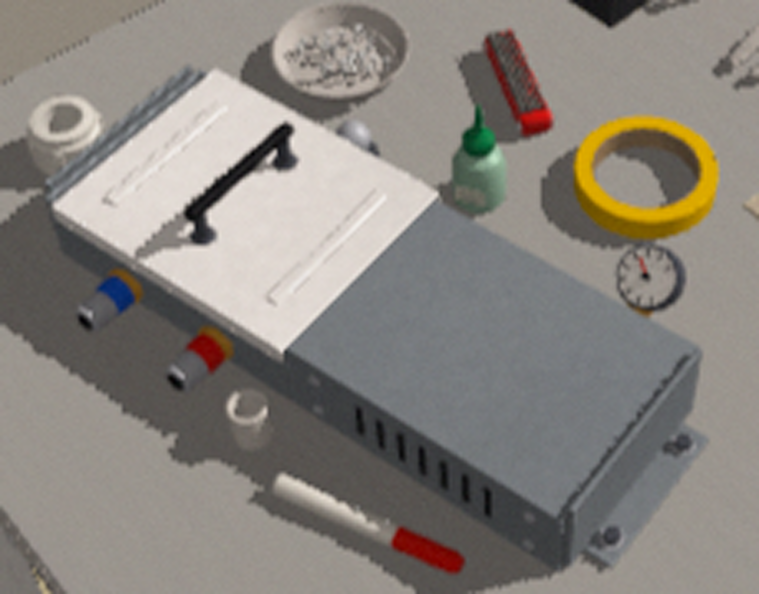

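Run:
```python
from h import *
import pickle
D=pickle.load(open('d0.pkl','rb'));im,K,T=D['scene']
f=lambda x,y,z: ray(K,T,170+x/3.3,170+y/3.3,z)
P={'cFL':(55,207,.061),'cBL':(212,68,.061),'cBR':(437,192,.061),'cFR':(285,352,.061),'h1':(192,212,.090),'h2':(288,128,.090),'sF':(566,512,.065),'sB':(697,352,.065),'bl':(82,318,.03),'lipF':(50,190,.065),'lipB':(195,68,.065),'gauge':(645,275,.08),'bottle':(480,135,.07),'sleeve':(247,408,.03)}
W={k:f(*v) for k,v in P.items()}
for k,v in W.items(): print(k,v.round(3))
c=np.mean([W[k] for k in('cFL','cBL','cBR','cFR')],0)
d=(W['cFL']+W['cBL']-W['cBR']-W['cFR'])[:2]; d/=np.linalg.norm(d)
s=((W['sF']+W['sB'])/2)[:2]
print('cover c',c,'yaxis',d,np.degrees(np.arctan2(-d[0],d[1])))
d2=c[:2]-s;L=np.linalg.norm(d2);d2/=L
print('stop',s,'dist c-stop',L,'yaxis2',np.degrees(np.arctan2(-d2[0],d2[1])))
```

```text
cFL [0.393 0.325 0.061]
cBL [0.544 0.366 0.061]
cBR [0.589 0.173 0.061]
cFR [0.438 0.133 0.061]
h1 [0.447 0.24  0.09 ]
h2 [0.535 0.259 0.09 ]
sF [ 0.491 -0.059  0.065]
sB [ 0.624 -0.03   0.065]
bl [0.366 0.26  0.03 ]
lipF [0.397 0.336 0.065]
lipB [0.533 0.37  0.065]
gauge [0.632 0.025 0.08 ]
bottle [0.639 0.187 0.07 ]
sleeve [0.407 0.135 0.03 ]
cover c [0.4910336  0.24928018 0.061     ] yaxis [-0.23053945  0.97306298] 13.328833740465205
stop [ 0.55734327 -0.04462957] dist c-stop 0.3012970527447663 yaxis2 12.713774078693659
```

```bash
cat >> h.py <<'E'
O=np.array([0.5115,0.1563]); A=np.radians(13.1)
EX=np.array([np.cos(A),np.sin(A)]);EY=np.array([-np.sin(A),np.cos(A)])
def man(p): d=np.asarray(p)[:2]-O; return np.array([d@EX,d@EY])
def wor(mx,my,z): return np.append(O+mx*EX+my*EY,z)
def goto(mx,my,z):
    o=ctrl.get_obs(); Rt=R.from_rotvec(o['tool_rot'])
    want=np.array([np.append(-EX,0),np.append(EY,0),[0,0,-1.]]).T
    print('t',o['t'],'man',man(o['tool_pos']).round(4),'z',round(o['tool_pos'][2],4),'F',o['contact_force'].round(1))
    print('shift',Rt.inv().apply(wor(mx,my,z)-o['tool_pos']).round(4),'turn',(Rt.inv()*R.from_matrix(want)).as_rotvec().round(3))
E
python3 -m jog '[[[-0.04,-0.021,0],[0,0,-0.14]],[[-0.08,-0.043,0],[0,0,-0.28]],[[-0.12,-0.064,0],[0,0,-0.42]],[[-0.16,-0.085,0],[0,0,-0.56]],[[-0.2,-0.107,0],[0,0,-0.565]]]' 0
python3 - <<'E'
from h import *
import pickle
im,K,T=pickle.load(open('d0.pkl','rb'))['scene']
for u,v,z in((470,365,.15),(495,310,.25)): print(ray(K,T,u,v,z),man(ray(K,T,u,v,z)))
goto(0,.135,.2)
E
```

```text
t: 0.65
tool_pos: [0.3603, 0.4216, 0.231]
tool_rot: [0.364, -3.12, 0.0]
contact_force: [0.6, 0.0, 0.2]
opening: 0.0124
grip_force: 0.0
[ 0.5576639  -0.27351777  0.15      ] [-0.05245623 -0.42909528]
[ 0.59547766 -0.25835348  0.25      ] [-0.01218953 -0.42289617]
t 0.65 man [-0.0872  0.2927] z 0.231 F [0.6 0.  0.2]
shift [-0.0866 -0.158   0.031 ] turn [-0.    -0.     0.003]
```

```bash
python3 -m jog '[[[-0.022,-0.04,0.008],[0,0,0]],[[-0.044,-0.08,0.016],[0,0,0]],[[-0.066,-0.12,0.024],[0,0,0]],[[-0.087,-0.158,0.031],[0,0,0]],[[-0.087,-0.158,0.031],[0,0,0]]]' 0 >/dev/null
python3 -m jog '[[[0,0,0],[0,0,0]],[[0,0,0],[0,0,0]]]'
python3 - <<'E'
from h import *
im,K,T=cam('wrist'); cv2.imwrite('pics/w1.png',im)
goto(0,.135,.07)
for n,p in dict(handle=wor(0,.095,.088),stopR=wor(0,-.206,.065),lipL=wor(0,.206,.065)).items(): print(n,proj(K,T,p))
import pickle;pickle.dump((im,K,T),open('d1.pkl','wb'))
E
```

```text
t: 1.35
tool_pos: [0.4796, 0.2898, 0.2004]
tool_rot: [0.361, -3.121, -0.001]
contact_force: [0.3, -0.7, 0.2]
opening: -0.0004
grip_force: 0.0
t 1.4 man [-0.0009  0.1375] z 0.2005 F [-1.2  0.7  0.5]
shift [-0.0009 -0.0026  0.1305] turn [0.    0.    0.002]
handle [252.63327472 235.14598432]
stopR [-191.53488378  225.08327599]
lipL [423.52314517 226.24774256]
```

View pics/w1.png

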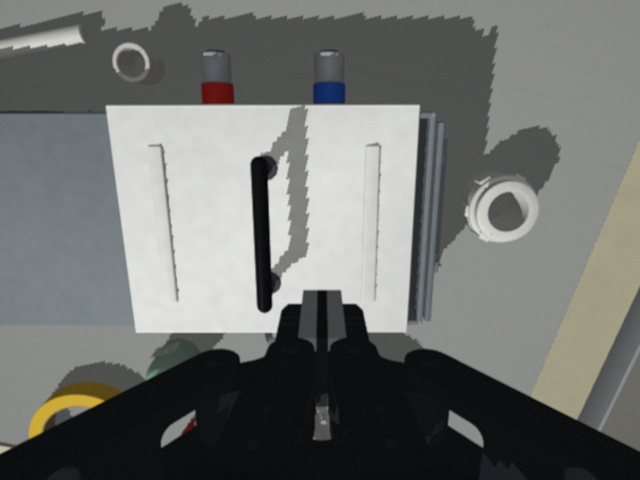

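Run:
```python
from h import *
import pickle
im,K,T=pickle.load(open('d1.pkl','rb'))
for n,u,v,z in (('FL',418,105,.061),('BL',407,332,.061),('FR',108,106,.061),('BR',135,332,.061),('h1',260,160,.093),('h2',265,308,.093),('red',217,70,.03),('blue',329,70,.03),('lipout1',442,123,.065),('lipout2',429,321,.065),('lipin1',431,113,.065),('lipin2',420,322,.065),('deckF',20,112,.058)): print(n,(man(ray(K,T,u,v,z))*1000).round(1))
```

```text
FL [-77.8 198.2]
BL [ 80.8 200.2]
FR [-76.8   2.9]
BR [81.2  1.5]
h1 [-46.5 102. ]
h2 [ 46.8 101.7]
red [-101.1   65.9]
blue [-101.3  142.5]
lipout1 [-66.9 213.1]
lipout2 [ 69.9 214.6]
lipin1 [-72.9 205.8]
lipin2 [ 70.7 208.2]
deckF [-73.1 -55.3]
```

```bash
sed -i 's/^O=.*/O=np.array([0.5115,0.1563])+np.array([.0008,.0033]); A=np.radians(13.1)/' h.py
python3 -m jog '[[[0,0,0.04],[0,0,0]],[[0,0,0.08],[0,0,0]],[[0,0,0.12],[0,0,0]],[[0,0,0.130],[0,0,0]],[[0,0,0.130],[0,0,0]]]' >/dev/null
python3 -m jog '[[[0,-0.006,0],[0,0,0]],[[0,-0.012,0],[0,0,0]],[[0,-0.018,0],[0,0,0]],[[0,-0.024,0],[0,0,0]],[[0,-0.03,0],[0,0,0]]]'
python3 -c "
from h import *
goto(0,-.0875,.07)"
```

```text
t: 2.4
tool_pos: [0.4884, 0.2607, 0.0725]
tool_rot: [-0.358, 3.117, 0.005]
contact_force: [-0.5, 5.0, 4.6]
opening: 0.0
grip_force: 2.9
t 2.4 man [-0.0004  0.1039] z 0.0725 F [-0.5  5.   4.6]
shift [-0.0004 -0.1914  0.002 ] turn [0.003 0.004 0.   ]
```

Run:
```python
from h import *
im,K,T=cam('wrist'); s,_,_=cam('scene')
c=cv2.resize(s[190:290,170:300],(640,492),interpolation=cv2.INTER_CUBIC)
cv2.imwrite('pics/w2.png',np.hstack([cv2.resize(im,(400,300)),cv2.resize(c,(400,300))]))
print(ctrl.get_obs()['contact_force'],ctrl.get_obs()['tool_pos'])
```

```text
[0.30384514 1.56268064 0.4969592 ] [0.4881932  0.25969759 0.07184696]
```

View pics/w2.png

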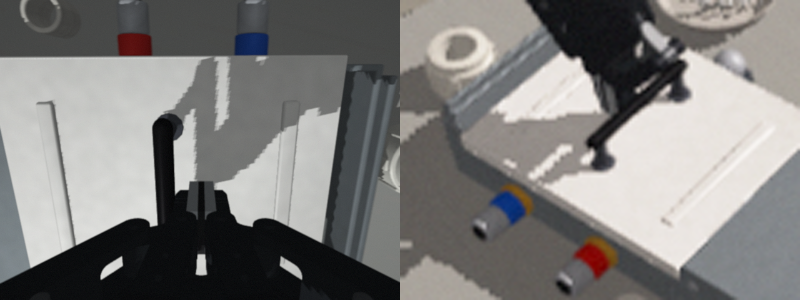

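```bash
for i in 1; do
python3 -m jog '[[[0,-0.01,0],[0,0,0]],[[0,-0.02,0],[0,0,0]],[[0,-0.03,0],[0,0,0]],[[0,-0.04,0],[0,0,0]],[[0,-0.05,0],[0,0,0]]]'
python3 -m jog '[[[0,-0.01,0],[0,0,0]],[[0,-0.02,0],[0,0,0]],[[0,-0.03,0],[0,0,0]],[[0,-0.04,0],[0,0,0]],[[0,-0.05,0],[0,0,0]]]'
python3 -m jog '[[[0,-0.01,0],[0,0,0]],[[0,-0.02,0],[0,0,0]],[[0,-0.03,0],[0,0,0]],[[0,-0.04,0],[0,0,0]],[[0,-0.05,0],[0,0,0]]]'
done
python3 - <<'E'
from h import *
goto(0,-.0875,.07)
im,K,T=cam('wrist'); s,_,_=cam('scene')
c=s[190:350,170:400]
cv2.imwrite('pics/w3.png',np.hstack([cv2.resize(im,(400,300)),cv2.resize(c,(400,300))]))
E
```

```text
t: 3.0
tool_pos: [0.499, 0.2118, 0.0715]
tool_rot: [-0.359, 3.119, 0.004]
contact_force: [-1.2, 4.8, 3.6]
opening: -0.0001
grip_force: 2.8
t: 3.5
tool_pos: [0.5102, 0.1629, 0.0713]
tool_rot: [-0.359, 3.12, 0.003]
contact_force: [-0.6, 5.3, 3.7]
opening: -0.0001
grip_force: 2.6
t: 4.0
tool_pos: [0.5215, 0.1142, 0.0713]
tool_rot: [-0.359, 3.12, 0.003]
contact_force: [-0.9, 5.5, 4.5]
opening: -0.0003
grip_force: 2.8
t 4.0 man [-0.0014 -0.0463] z 0.0713 F [-0.9  5.5  4.5]
shift [-0.0013 -0.0412  0.0012] turn [0.002 0.001 0.   ]
```

View pics/w3.png

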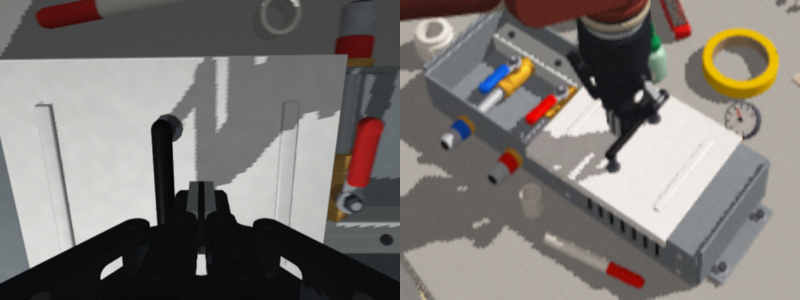

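The cover has slid flat, the bay is opening and the red lever shows at the near end. I'll push the rest more slowly and watch the force.

```bash
python3 -m jog '[[[0,-0.007,0],[0,0,0]],[[0,-0.014,0],[0,0,0]],[[0,-0.021,0],[0,0,0]],[[0,-0.028,0],[0,0,0]],[[0,-0.035,0],[0,0,0]]]' | grep -E 'pos|force'
python3 -m jog '[[[0,-0.001,0],[0,0,0]],[[0,-0.002,0],[0,0,0]],[[0,-0.003,0],[0,0,0]]]'| grep -E 'pos|force'
python3 -m jog '[[[0,-0.001,0],[0,0,0]],[[0,-0.002,0],[0,0,0]],[[0,-0.003,0],[0,0,0]]]'| grep -E 'pos|force'
python3 -c "
from h import *
goto(0,-.0875,.07)"
```

```text
tool_pos: [0.529, 0.0792, 0.0703]
contact_force: [-1.7, 4.2, 2.7]
grip_force: 2.3
tool_pos: [0.5296, 0.0768, 0.0703]
contact_force: [-0.9, 4.3, 2.1]
grip_force: 2.2
tool_pos: [0.5302, 0.0747, 0.0703]
contact_force: [-1.9, 9.4, 2.8]
grip_force: 4.7
t 5.2 man [-0.0019 -0.0867] z 0.0703 F [-1.9  9.4  2.8]
shift [-0.0019 -0.0008  0.0003] turn [ 0.002 -0.     0.   ]
```

```bash
python3 -m jog '[[[0,0.01,0],[0,0,0]],[[0,0.025,0],[0,0,0]],[[0,0.035,-0.02],[0,0,0]],[[0.005,0.045,-0.05],[0,0,0]],[[0.015,0.07,-0.065],[0,0,0]]]' | grep -E 'pos|force'
python3 -m jog '[[[0.015,0.039,0],[0,0,0]],[[0.015,0.039,0],[0,0,0]],[[0.015,0.039,0],[0,0,0]]]'| grep -E 'pos|force'
python3 - <<'E'
from h import *
import pickle
im,K,T=cam('wrist'); cv2.imwrite('pics/w4.png',im);pickle.dump((im,K,T),open('d4.pkl','wb'))
goto(-.025,.022,.038)
for n,p in dict(pivot=wor(.015,.058,.05),grip=wor(-.027,.058,.05),end=wor(-.045,.058,.05),bpiv=wor(.015,.138,.05)).items(): print(n,proj(K,T,p).round())
E
```

```text
tool_pos: [0.501, 0.1387, 0.1376]
contact_force: [0.9, 0.9, 1.2]
grip_force: 0.0
tool_pos: [0.4756, 0.1738, 0.1349]
contact_force: [0.8, 0.4, 0.3]
grip_force: 0.0
t 6.05 man [-0.0322  0.0215] z 0.1348 F [-0.6  0.3 -0.5]
shift [-0.0073  0.0006  0.0968] turn [-0.001 -0.001  0.002]
pivot [382. 325.]
grip [385. 257.]
end [387. 226.]
bpiv [518. 325.]
```

View pics/w4.png

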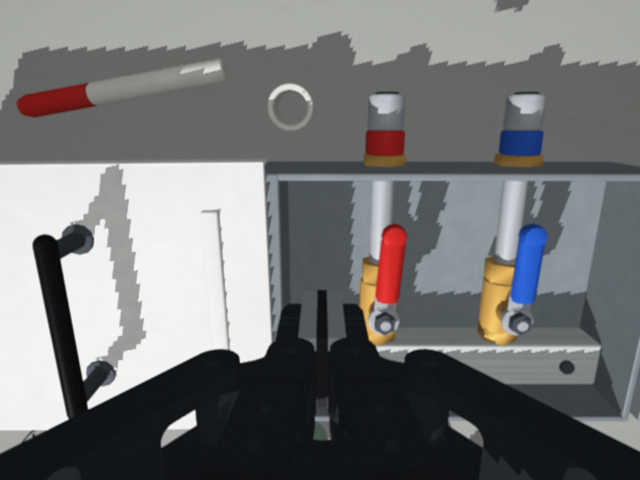

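```bash
python3 -m jog '[[[0,0.004,0.035],[0,0,0]],[[0,0.004,0.07],[0,0,0]],[[0,0.004,0.09],[0,0,0]],[[0,0.004,0.096],[0,0,0]],[[0,0.004,0.096],[0,0,0]]]' | grep -E 'pos|force'
python3 -c "
from h import *
goto(-.032,.026,.039)"
```

```text
tool_pos: [0.475, 0.1762, 0.0382]
contact_force: [1.2, -0.5, -0.0]
grip_force: 0.0
t 6.55 man [-0.0325  0.0246] z 0.0382 F [ 1.2 -0.5 -0. ]
shift [-0.0005  0.0014 -0.0008] turn [-0.    -0.003 -0.001]
```

```bash
python3 -m jog '[[[0,0.013,0],[0,0,0]],[[-0.001,0.021,0],[0,0,0]],[[-0.001,0.029,0],[0,0,0]],[[-0.002,0.038,0],[0,0,0]],[[-0.004,0.046,0],[0,0,0]]]' | grep -E 'pos|force'
python3 -m jog '[[[-0.004,0.007,0],[0,0,0]],[[-0.008,0.013,0],[0,0,0]],[[-0.014,0.018,0],[0,0,0]],[[-0.019,0.022,0],[0,0,0]],[[-0.024,0.024,0],[0,0,0]]]' | grep -E 'pos|force'
python3 - <<'E'
from h import *
im,K,T=cam('wrist'); s,_,_=cam('scene')
c=s[190:310,170:330]
cv2.imwrite('pics/w5.png',np.hstack([cv2.resize(im,(400,300)),cv2.resize(c,(400,300),interpolation=cv2.INTER_CUBIC)]))
goto(-.001,.096,.039)
E
```

```text
tool_pos: [0.4695, 0.2236, 0.0402]
contact_force: [0.1, -3.8, 1.6]
grip_force: 1.7
tool_pos: [0.4863, 0.252, 0.0385]
contact_force: [-2.3, -3.3, -0.8]
grip_force: 1.5
t 7.65 man [-0.0037  0.096 ] z 0.0389 F [-0.6  0.1 -0.9]
shift [-0.0027 -0.     -0.0001] turn [ 0.001 -0.     0.   ]
```

View pics/w5.png

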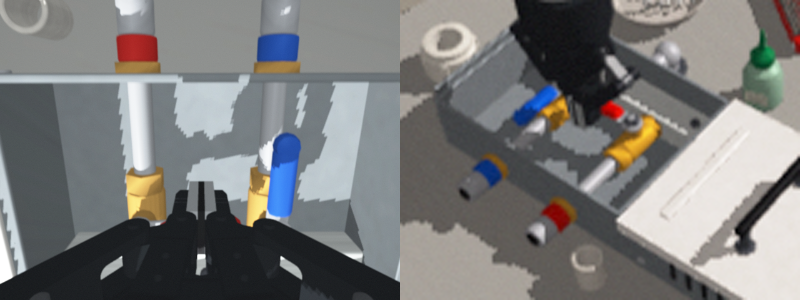

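```bash
for i in 1; do
python3 -m jog '[[[-0.001,0,0],[0,0,0]],[[-0.002,0,0],[0,0,0]],[[-0.003,0,0],[0,0,0]]]' | grep -E 'pos|ct_force'
python3 -m jog '[[[-0.001,0,0],[0,0,0]],[[-0.002,0,0],[0,0,0]]]' | grep -E 'pos|ct_force'
python3 -m jog '[[[-0.001,0,0],[0,0,0]],[[-0.002,0,0],[0,0,0]]]' | grep -E 'pos|ct_force'
done
```

```text
tool_pos: [0.489, 0.2526, 0.039]
contact_force: [-5.5, 1.6, -1.3]
tool_pos: [0.4891, 0.2527, 0.0389]
contact_force: [-13.9, -0.3, 7.1]
tool_pos: [0.4892, 0.2528, 0.0388]
contact_force: [-19.1, -2.0, 12.3]
```

The force rises to 19 N with no further travel, so the lever is on its stop. I'll back off and go up.

```bash
python3 -m jog '[[[0.008,-0.001,0],[0,0,0]],[[0.018,-0.003,0],[0,0,0]],[[0.024,-0.004,-0.01],[0,0,0]],[[0.024,-0.004,-0.05],[0,0,0]],[[0.024,-0.004,-0.09],[0,0,0]]]' | grep -E 'pos|ct_force'
python3 -m jog '[[[0.03,-0.03,-0.03],[0,0,0]],[[0.03,-0.05,-0.06],[0,0,0]],[[0.03,-0.05,-0.06],[0,0,0]],[[0.03,-0.05,-0.06],[0,0,0]]]'| grep -E 'pos|ct_force'
python3 - <<'E'
from h import *
import pickle
im,K,T=cam('wrist'); cv2.imwrite('pics/w6.png',im);pickle.dump((im,K,T),open('d6.pkl','wb'))
for n,p in dict(pivot=wor(.015,.058,.05),shutend=wor(.015,.118,.05),coveredge=wor(0,-.008,.061)).items(): print(n,proj(K,T,p).round())
E
```

```text
tool_pos: [0.4704, 0.2432, 0.1302]
contact_force: [0.1, 1.4, 1.1]
tool_pos: [0.4543, 0.188, 0.1914]
contact_force: [-0.0, -0.7, -1.0]
pivot [345. 309.]
shutend [428. 309.]
coveredge [250. 296.]
```

View pics/w6.png

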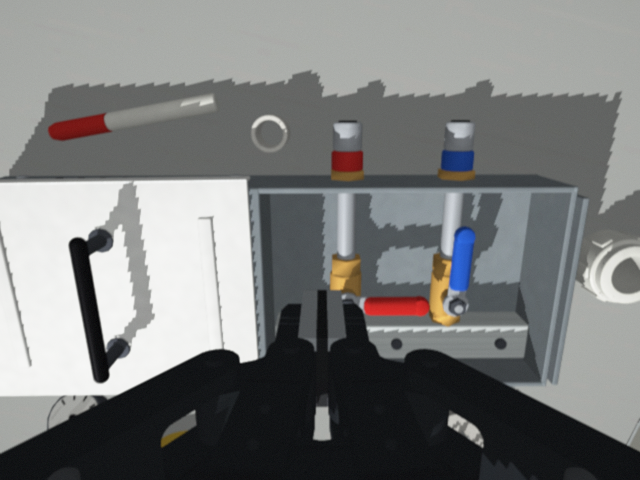

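The red lever lies along +y, from (348,302) to (428,306). The blue lever is still open, the cover edge at (252,290) is where a cover against the stop should be, and nothing else has moved. Handing in.

```bash
python3 -c "
from station import job
print(job.finish_job())"
```

```text
the job is handed in; nothing more can be done
None
```

I pushed the cover flat along the box to the far stop and the red lever round to its shut stop. In the last picture the blue valve was open and the things in view were where they had been. The job is handed in, at about 9 s of the 51 s allowed; no verdict was returned.

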